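# Fit the hand-drive key of a door operator past its sprung dust flap

## Robot

A 6-joint arm with a two-finger parallel gripper is mounted at the origin on the work surface. World frame = base frame: x ahead of the robot, y to its left, z up, the work surface at z = 0. Lengths are in m, angles in rad, forces in N, time in s.
With the tool pointing down it reaches from about 0.35 to 0.85 m from the base axis. Payload 8.1 kg.
Tool frame: the origin (TCP) lies midway between the tips of the shut fingers; the grasp point (between the pads) lies 19 mm behind it; z points along the fingers, y is the direction in which the jaws open and shut (so a half turn about z gives the same grasp; the last joint's range is limited). The gripper opens to 93 mm and grips with 3 to 60 N. Pads are 15 mm wide; open, the fingers measure 128 mm over their backs; the gripper's body (75 mm by 188 mm) begins 65 mm behind the grasp point.
Start: joints at [1.047, 0.13, 1.488, -0, 1.523, -0.085], TCP at [0.255, 0.543, 0.219] pointing down, gripper open.
Joint ranges: [-2.96, 2.96], [-0.89, 2.26], [0.02, 2.5], [-1.34, 4.48], [0, 2.73], [-2.66, 2.66]. Speed limits (rad/s): [2.39, 2.39, 2.79, 3.14, 3.14, 3.14].

## Interface

Orientations are given as a rotation vector (axis times angle).
In Python, from plant import robot gives the robot as it stands. The module is installed in compiled form; this text tells all that it offers.
- The arm moves only by the shell command python3 -m pendant 'ROWS' [FORCE]. ROWS is JSON, a list of rows, each an object with "translation": the shift along the tool's x, y, z in mm, a list of three; "twist": the turn, a rotation vector about the tool's x, y, z in rad, a list of three; "grip": the opening, from -1 (shut) to 1 (fully open). A call has exactly 10 rows; each row shifts and turns the pose as measured when the row begins, along the tool's axes as they then stand; what a row does not reach is not made up. A row lasts 1/10 s, in which the tool goes at most 50 mm and 8.59 degrees, less where a joint would pass 70% of its speed; a pose out of reach is approached as far as the arm can. A call is refused whole if a number of a shift passes 50 or a number of a turn 0.15, either way. A call with a gripper value outside its range is refused whole. The fingers move at their own pace and stop on an object; FORCE is the grip in N (left out, the last holds). Time passes only in rows, so rows that do not move let the fingers close, or fill a call up. It gives the time, the measured TCP pose, the force and the opening at its end, in the units of the state.
- robot.read_state(): the state, without advancing time (a new reading comes with each control period).
- robot.read_camera(name): name is "side" or "top" or "wrist"; returns (picture, depth): 400x640x3 uint8, red, green, blue; 400x640 float32, m along the optical axis (not along the pixel's ray), 0 where there is no reading.
- robot.camera_info(name): a dict with "vertical_fov" (degrees; the focal length in pixels is half the picture's height over the tangent of half this angle, whatever the lens; pixels are square), "cx", "cy" (the principal point, pixels), "cam_to_world" (4x4, takes a point from camera to world coordinates). Camera axes: x right, y up, looking along -z (the intrinsics and any distortion apply to the point x, -y, -z); pixel columns grow to the right and rows downward; lengths in m; the calibration is good to about 2 mm. A picture is of the moment at which its call begins: read the wrist's pose just before it. camera_info takes no time and is no camera call; for the wrist camera it gives the pose at the moment of the call.
- robot.close_job(): hands the job in, once; it reports no verdict.
The state is a dict: "t": time; "q": joint angles; "dq": joint speeds; "joint_torque": joint torques, N m; "tool_pos": TCP position; "orientation": TCP orientation; "force": force on the tool from outside, world axes, zero at the start; "wrist_torque": the same for the moment, N m; "opening": finger opening in m.
Only numpy, scipy, OpenCV 4.12 (cv2) and the standard library are available. Lean on these libraries where they do the work, as an engineer would, in place of code of your own. Each camera call takes 0.05 s, during which the arm holds its last target. There are 200 camera calls.

## Task

Fit the square T-key into the hand-drive port in the top of the door operator: push the sprung dust flap open with the key's end and keep it held back while you slide the key down, feel for the square drive inside by turning the key under light pressure, and put it fully home. Then let go and leave it standing there; do not drop or force it, and leave the other T-key and the things on the bench alone.

Things in the scene. Friction and masses are not known exactly. Their poses are not given: they have to be found in the camera images.
- key: square T-key of steel, 0.6 kg, standing in a hole of the wooden key block: a square bar 18 x 18 mm, 162 mm long, with a round crossbar 18 mm thick and 110 mm long on top. Origin: centre of the bar's lower end; z up along the bar; y along the crossbar. The bar's faces look along x and y. The thicker one of the two T-keys
- key_bar (a point): middle of the square T-key's crossbar, 168 mm above the key's origin; 177 mm is the top. Pinch the key here or just below, across x: crossbar and square bar are both 18 mm there
- operator: grey door operator (gear motor) fixed to the bench: gear case 110 (x) x 100 mm (y), 90 mm high, with the dark square port neck on it up to 128 mm; the finned motor sticks out to +x (186 mm from the origin, up to 111 mm high). Origin: at bench level under the port's axis; -x is the side with the hollow shaft
- port_mouth (a point): middle of the port at the level of the neck's top face, 128 mm above the bench, axes as operator. The mouth is open from x = -16 to +22 and y = -16 to +16 mm. 38 mm below it a round guide bush of 27.3 mm bore, with 2 mm lead-in, goes down 16 mm further; the square key passes it at any angle with 0.9 mm of play
- drive_face (a point): middle of the upper face of the square drive (the worm shaft) inside, 55 mm below port_mouth, axes as operator, not as the drive. The drive is a socket 20.2 mm square and 19 mm deep for the 18 mm key. It was left at some odd angle, not square with the gear case, that cannot be seen or read; it is stiff (0.12 N m) and stays put under a light touch (10 N).
- port_seat (a point): where the key's origin comes when fully home: 74 mm below port_mouth, on the hard floor under the square drive. The key drops into the drive when turned to within about 8 degrees of it
- flap_hinge (a point): middle of the flap's hinge line, along y, 20 mm from port_mouth towards +x and 2.5 mm lower
- port_flap (a joint): angle of the steel dust flap over the port, a plate 35 x 31 mm: 0 shut and level, growing as it is pushed down and back (to 1.5); about 1.2 to 1.35 with the key in. It springs shut when let go. The key pressed straight down on it needs up to about 10 N (its weight included); the open flap then pushes the key towards -x with about 4 N
- key_block: wooden key block 160 (x) x 80 (y) x 60 mm high, fixed to the bench, origin under its middle. Two round holes of 27.5 mm, 45 mm deep, at x = -50 and +50 mm, each with a T-key standing in it, its foot 15 mm above the bench; which key is in which hole varies
- socket_key: the other T-key: slim round 10 mm shaft with a round socket of 25 mm at its foot and a crossbar 12 mm thick, 100 mm long, 164 mm high in all; stands in the block's other hole, origin at the centre of its foot; leave it alone
- screwdriver: screwdriver 190 mm long, lying on the bench, origin under its middle, x along it; leave it alone
- screw_tray: open steel tray, 70 x 100 x 30 mm, origin at the centre of its underside; leave it alone
There are look-alikes about, which are no part of the job. There is more than one size of the key_block; the one meant has the size given above. What is shaped like the key but turquoise is not meant.

How it is judged:
On the way, in this order (a step that is already met when the one before it is completed fails the run):
1. the key is lifted clear of the block, held by the fingers (z of key in the frame of key_block above 0.065 m and contact force between key and the fingers above 1 N), for 0.2 s.
2. the key, still held, holds the flap open with its end 12 to 60 mm below the mouth of the port (z of key in the frame of port_mouth between -0.06 and -0.012 m and value of joint port_flap above 0.7 rad and horizontal distance between key and port_mouth below 0.012 m and contact force between key and the fingers above 1 N), for 0.2 s.
3. the fingers bring the key home in the square drive, its end within 2.5 mm of the floor (z of key in the frame of port_seat below 0.0025 m and horizontal distance between key and port_seat below 0.004 m and contact force between key and the fingers above 1 N), for 0.1 s.
At the end, for the whole second after the job is handed in: the key stands in the port, its end within 2.5 mm of the floor under the square drive and within 4 mm of the seat sideways, upright to 0.12 rad, the flap held back by it, at rest and released (z of key in the frame of port_seat below 0.0025 m and horizontal distance between key and port_seat below 0.004 m and angle between key's own z axis and vertical below 0.12 rad and value of joint port_flap above 0.7 rad and contact force between key and the fingers below 0.1 N and linear speed of key below 0.01 m/s); the robot touches nothing.
It fails at once if the key is forced: the contact forces between it and the operator, flap included, add up to more than 50 N (contact force between key and operator above 50 N).
It fails at once if the robot itself presses on the operator with more than 20 N (contact force between any of the arm, the fingers and operator above 20 N).
It fails at once if the other T-key, the screwdriver or the screw tray is moved more than 15 mm (distance of any of socket_key, screwdriver, screw_tray from where it was at the start of the episode above 0.015 m).
It also fails if it takes over 72 s, if anything falls off the work surface, if the arm or the gripper's body presses on something with over 40 N, if the wrist force passes 120 N, or if a joint passes its speed limit or range.

## Working session

There is one attempt and no reset: what is moved stays moved. The work goes in short steps, Python scripts to look and compute and a shell command to move; the robot and the scene stay as the last step left them, time stands still between calls to the robot, and variables do not carry over. Pictures are saved under pics/ and viewed, about 8 in all and at most 12, crops included, and the job is handed in when it is done.

```bash
mkdir -p pics; cat > h.py <<'E'
import numpy as np, cv2
from plant import robot
from scipy.spatial.transform import Rotation as R
def cam(n):
    i=robot.camera_info(n); p,d=robot.read_camera(n); return p,d,i
def f(i,h=400): return h/2/np.tan(np.radians(i['vertical_fov'])/2)
def cloud(d,i):
    v,u=np.mgrid[:400,:640]; F=f(i)
    P=np.stack([(u-i['cx'])/F*d,-(v-i['cy'])/F*d,-d],-1)
    T=np.array(i['cam_to_world']); return P@T[:3,:3].T+T[:3,3]
def ray(i,u,v,z):
    F=f(i);T=np.array(i['cam_to_world']);r=T[:3,:3]@np.array([(u-i['cx'])/F,-(v-i['cy'])/F,-1]);o=T[:3,3]
    return o+r*(z-o[2])/r[2]
def save(p,n): cv2.imwrite('pics/'+n,cv2.cvtColor(p,cv2.COLOR_RGB2BGR))
E
python3 - <<'E'
from h import *
for n in('top','side','wrist'):
    p,d,i=cam(n); np.savez(n+'.npz',p=p,d=d); print(n,{k:np.round(v,4).tolist() if not isinstance(v,str) else v for k,v in i.items()})
    save(p,n+'0.png')
    print(n,(d>0).mean())
print({k:np.round(v,3).tolist() for k,v in robot.read_state().items()})
E
```

```text
top {'vertical_fov': 47.2623, 'cx': 326.0242, 'cy': 208.7875, 'cam_to_world': [[-0.0057, 0.9961, -0.0885, 0.4482], [-1.0, -0.0054, 0.003, 0.0535], [0.0025, 0.0885, 0.9961, 1.4182], [0.0, 0.0, 0.0, 1.0]]}
top 0.9959296875
side {'vertical_fov': 57.9117, 'cx': 319.6599, 'cy': 198.9669, 'cam_to_world': [[-0.9787, 0.122, -0.1649, 0.4391], [-0.2042, -0.6561, 0.7266, 0.6551], [-0.0195, 0.7448, 0.667, 0.6865], [0.0, 0.0, 0.0, 1.0]]}
side 0.9959921875
wrist {'vertical_fov': 70.0136, 'cx': 315.1639, 'cy': 202.648, 'cam_to_world': [[0.4246, -0.8747, -0.2336, 0.1889], [0.9054, 0.4099, 0.1111, 0.5735], [-0.0014, -0.2587, 0.966, 0.3842], [0.0, 0.0, 0.0, 1.0]]}
wrist 0.996
{'t': 0.15, 'q': [1.047, 0.131, 1.489, 0.0, 1.523, -0.085], 'dq': [-0.001, -0.002, -0.003, -0.001, 0.001, 0.0], 'joint_torque': [0.001, -56.048, -49.233, 0.077, 0.031, -0.0], 'tool_pos': [0.255, 0.543, 0.218], 'orientation': [-0.684, -3.066, 0.002], 'force': [-0.326, 0.543, 0.168], 'wrist_torque': [0.014, -0.0, 0.01], 'opening': 0.093}
```

View pics/top0.png

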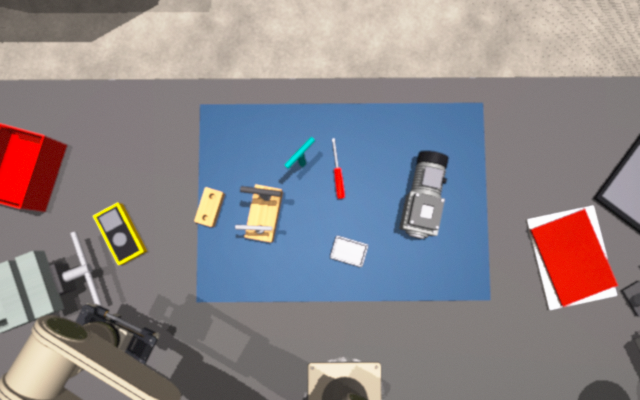

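View pics/side0.png

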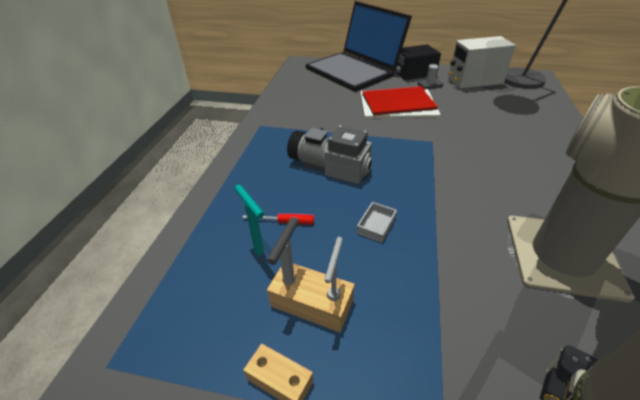

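The top view shows the big wooden block at (263,213). Its dark, thick key has a crossbar at (262,191), and the slim socket key is at (253,229). The look-alikes are the small empty block at (208,207) and a turquoise key at (300,153). The grey operator is at (425,205), with a light flap in its neck at (427,211). The target is the dark key in the big block. I'll confirm it with an enlarged crop and measure.

```bash
python3 - <<'E'
from h import *
for n in('top','side'):
    z=np.load(n+'.npz');p,d=z['p'],z['d'];i=robot.camera_info(n);C=cloud(d,i)
    X,Y,Z=C[...,0],C[...,1],C[...,2]; mx=p.max(-1).astype(int);mn=p.min(-1).astype(int)
    def rep(name,m):
        m=m.astype(np.uint8); 
        if m.sum()<8: print(n,name,'few',m.sum());return
        Q=C[m>0]; (c,s,a)=cv2.minAreaRect((Q[:,:2]*1000).astype(np.float32)); v,u=np.nonzero(m)
        print(n,name,'n',m.sum(),'px',u.mean().round(),v.mean().round(),'rect',np.round(c,1),np.round(s,1),round(a,1),'z',np.percentile(Q[:,2],[5,50,95]).round(4),'mean',Q.mean(0).round(4))
    reg=(X>.3)&(X<.75)
    blk=reg&(Y>.15)&(Y<.35)&(p[...,0].astype(int)>p[...,2]+50)&(Z>.05)&(Z<.07); rep('blocktop',blk)
    bar=reg&(Y>.12)&(Y<.38)&(Z>.165)&(Z<.21)&(mx-mn<50)
    k,l=cv2.connectedComponents(bar.astype(np.uint8))
    for j in range(1,k): rep('bar%d'%j,l==j)
    opr=reg&(Y<-.1)&(Y>-.35)
    rep('case',opr&(Z>.08)&(Z<.1)); rep('necktop',opr&(Z>.119)&(Z<.14)); rep('motor',opr&(Z>.1)&(Z<.117)); 
    rep('opall',opr&(Z>.03))
z=np.load('top.npz')['p'];s=np.load('side.npz')['p']
a=cv2.resize(z[170:260,190:310],(800,600),interpolation=2)[:, :];b=cv2.resize(s[200:350,230:390],(400,375),interpolation=2)
c=cv2.resize(z[140:250,385:475],(400,489));e=cv2.resize(s[115:195,275:390],(400,278))
W=np.zeros((600,800,3),np.uint8);W[:300,:400]=cv2.resize(a,(400,300));W[300:,:400]=cv2.resize(b,(400,300));W[:300,400:]=cv2.resize(c,(400,300));W[300:578,400:]=e
save(W,'crop1.png')
E
```

```text
top blocktop n 1057 px 263.0 215.0 rect [558.7 236.5] [ 81.3 159.2] 78.7 z [0.0563 0.061  0.0654] mean [0.5513 0.2366 0.0609]
top bar1 n 234 px 260.0 191.0 rect [606.9 226.8] [109.1  16.5] 81.9 z [0.1835 0.1914 0.1962] mean [0.6063 0.2282 0.1908]
top bar2 n 140 px 253.0 227.0 rect [509.1 246.7] [95.6 10.6] 87.3 z [0.1744 0.1787 0.1831] mean [0.5093 0.2472 0.1786]
top case n 940 px 426.0 187.0 rect [ 613.1 -249.3] [100.7 249. ] 77.3 z [0.0821 0.0911 0.0983] mean [ 0.6302 -0.2441  0.0909]
top necktop n 962 px 427.0 211.0 rect [ 595.1 -245.6] [ 85.  170.7] 76.9 z [0.1241 0.1289 0.1336] mean [ 0.5558 -0.2361  0.1289]
top motor n 453 px 432.0 181.0 rect [ 619.6 -251.4] [ 81.8 228.7] 74.3 z [0.1011 0.1109 0.1158] mean [ 0.6435 -0.256   0.1101]
top opall n 2884 px 426.0 195.0 rect [ 609.9 -248.6] [100.8 255.6] 77.2 z [0.0596 0.0998 0.1318] mean [ 0.6037 -0.2402  0.1023]
side blocktop n 2181 px 312.0 290.0 rect [557.7 239.9] [ 80.8 160.6] 79.0 z [0.059  0.0619 0.0638] mean [0.5525 0.2478 0.0618]
side bar1 few 3
side bar2 n 527 px 282.0 241.0 rect [606.5 231.7] [108.7  17.6] 82.4 z [0.174  0.1916 0.1943] mean [0.6052 0.2391 0.1892]
side bar3 n 306 px 333.0 259.0 rect [508.8 249.9] [100.2  11.8] 87.8 z [0.1757 0.1798 0.1819] mean [0.5083 0.2539 0.1794]
side case n 822 px 328.0 147.0 rect [ 611.8 -245.1] [104.  249.3] 77.8 z [0.0814 0.0917 0.0989] mean [ 0.6104 -0.2214  0.0908]
side necktop n 632 px 347.0 137.0 rect [ 554.8 -234.9] [89.  92.9] 76.7 z [0.1218 0.13   0.1321] mean [ 0.5536 -0.2268  0.1292]
side motor n 464 px 327.0 140.0 rect [ 619.9 -247. ] [ 87.2 226.1] 76.2 z [0.1006 0.1119 0.1154] mean [ 0.6136 -0.2318  0.1096]
side opall n 3127 px 333.0 149.0 rect [ 608.7 -244.6] [104.9 256. ] 77.4 z [0.0392 0.0911 0.1309] mean [ 0.5953 -0.2172  0.0889]
```

View pics/crop1.png

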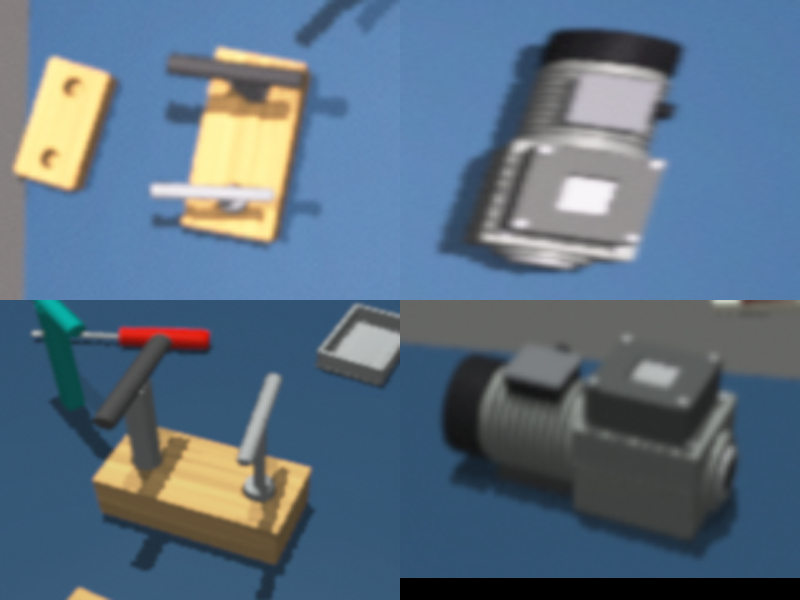

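The crop confirms it: the thick, dark key on a square bar stands in the hole farther from the robot, in the 160x80 block. The slim bright key is in the near hole. I'll measure the flap, then turn and rise.

```bash
python3 - <<'E'
from h import *
for n in('top','side'):
    z=np.load(n+'.npz');p,d=z['p'],z['d'];i=robot.camera_info(n);C=cloud(d,i);X,Y,Z=[C[...,k] for k in range(3)]
    nk=(X>.48)&(X<.63)&(Y<-.17)&(Y>-.31)&(Z>.115)
    g=p.min(-1).astype(int); print(n,np.percentile(g[nk],[10,50,90,97]))
    lab,l=cv2.connectedComponents((nk&(g>(200 if n=='top' else 140))).astype(np.uint8))
    for j in range(1,lab):
        m=l==j
        if m.sum()<15: continue
        v,u=np.nonzero(m); c=cv2.minAreaRect(np.array([ray(i,a,b,.1265)[:2]*1000 for a,b in zip(u,v)],np.float32))
        print(n,m.sum(),u.mean(),v.mean(),ray(i,u.mean(),v.mean(),.1265).round(4),c)
    v,u=np.nonzero(nk&(Z>.122)&(X<.61)); r=cv2.minAreaRect(C[v,u,:2].astype(np.float32)*1000); print('neck',r)
E
python3 -m pendant '[{"translation":[0,0,-7],"twist":[0,0,0.141],"grip":1},{"translation":[0,0,-7],"twist":[0,0,0.141],"grip":1},{"translation":[0,0,-7],"twist":[0,0,0.141],"grip":1},{"translation":[0,0,-7],"twist":[0,0,0.141],"grip":1},{"translation":[0,0,-7],"twist":[0,0,0.141],"grip":1},{"translation":[0,0,-7],"twist":[0,0,0.141],"grip":1},{"translation":[0,0,-7],"twist":[0,0,0.141],"grip":1},{"translation":[0,0,-7],"twist":[0,0,0.141],"grip":1},{"translation":[0,0,-7],"twist":[0,0,0.141],"grip":1},{"translation":[0,0,0],"twist":[0,0,0],"grip":1}]' 30
cat > go.py <<'E'
from h import *; import sys
t=np.array([float(a) for a in sys.argv[1:4]]); yaw=float(sys.argv[4])  # target TCP, yaw of tool y in deg
s=robot.read_state(); Rm=R.from_rotvec(s['orientation']).as_matrix(); p=np.array(s['tool_pos'])
y=np.degrees(np.arctan2(Rm[1,1],Rm[0,1])); e=(yaw-y+90)%180-90
print('t',s['t'],'tcp',p.round(4),'yaw_y',round(y,2),'toolz',Rm[:,2].round(4),'q',np.round(s['q'],2),'F',np.round(s['force'],2),'op',round(s['opening'],4))
Rt=R.from_rotvec([0,0,np.radians(e)]).as_matrix()
# desired: y horizontal at yaw, z down
yy=np.array([np.cos(np.radians(y+e)),np.sin(np.radians(y+e)),0]);zz=np.array([0,0,-1.]);D=np.stack([np.cross(yy,zz),yy,zz],1)
print('shift mm now-axes',(Rm.T@(t-p)*1000).round(1),'after-turn axes',(D.T@(t-p)*1000).round(1),'twist',R.from_matrix(Rm.T@D).as_rotvec().round(4))
E
python3 go.py 0.6067 0.229 0.26 -8
```

```text
top [137. 147. 232. 245.]
top 131 426.3587786259542 211.33587786259542 [ 0.5541 -0.235   0.1265] ((553.7164306640625, -235.30642700195312), (31.27850914001465, 34.03886032104492), 76.18311309814453)
neck ((556.05615234375, -236.52943420410156), (84.98738098144531, 90.54866027832031), 77.01567077636719)
side [ 42.   91.  135.2 178. ]
side 64 348.109375 135.75 [ 0.5527 -0.2368  0.1265] ((553.3729248046875, -236.95614624023438), (29.46815299987793, 32.954708099365234), 74.41766357421875)
neck ((554.8416137695312, -234.9007568359375), (88.9514389038086, 92.85975646972656), 76.66925811767578)
t: 1.15
tool_pos: [0.2535, 0.5407, 0.2779]
orientation: [2.417, 2.001, -0.016]
force: [0.6, 0.3, 0.6]
opening: 0.093
t 1.15 tcp [0.2535 0.5407 0.2779] yaw_y -10.76 toolz [-0.0055 -0.0095 -0.9999] q [ 1.05  0.12  1.4  -0.    1.64  1.23] F [0.64 0.29 0.62] op 0.093
shift mm now-axes [-240.1  405.3   18.9] after-turn axes [-259.5  393.2   17.9] twist [-0.0039  0.0103 -0.0482]
```

```bash
python3 -m pendant '[{"translation":[-26,40,0],"twist":[0,0,-0.048],"grip":1},{"translation":[-27,40,0],"twist":[0,0,0],"grip":1},{"translation":[-27,40,0],"twist":[0,0,0],"grip":1},{"translation":[-27,40,0],"twist":[0,0,0],"grip":1},{"translation":[-27,40,0],"twist":[0,0,0],"grip":1},{"translation":[-27,40,0],"twist":[0,0,0],"grip":1},{"translation":[-27,40,0],"twist":[0,0,0],"grip":1},{"translation":[-27,40,0],"twist":[0,0,0],"grip":1},{"translation":[-27,40,0],"twist":[0,0,0],"grip":1},{"translation":[-26,36,0],"twist":[0,0,0],"grip":1}]'
python3 go.py 0.6067 0.229 0.26 -8
python3 - <<'E'
from h import *
p,d,i=cam('wrist'); save(p,'w1.png'); C=cloud(d,i); m=(C[...,2]>.165)&(C[...,2]<.21)&(abs(C[...,0]-.607)<.04)&(abs(C[...,1]-.229)<.09)
k,l,st,_=cv2.connectedComponentsWithStats(m.astype(np.uint8)); print(st)
j=1+st[1:,4].argmax(); Q=C[l==j]; print(cv2.minAreaRect(Q[:,:2].astype(np.float32)*1000),Q.mean(0),np.percentile(Q[:,2],[5,50,95]))
E
```

```text
t: 2.15
tool_pos: [0.621, 0.2202, 0.2709]
orientation: [-2.304, -2.135, 0.026]
force: [-0.0, 1.9, -0.1]
opening: 0.0929
t 2.15 tcp [0.621  0.2202 0.2709] yaw_y -4.37 toolz [-0.0122 -0.0111 -0.9999] q [ 0.27  0.29  1.21 -0.01  1.65  0.34] F [-0.01  1.88 -0.06] op 0.0929
shift mm now-axes [  7.8 -14.8  11. ] after-turn axes [  6.7 -15.4  10.9] twist [-0.011   0.0124  0.0635]
[[     0      0    640    400 253659]
 [   289    135     24    120   2341]]
((605.8619384765625, 230.0320587158203), (109.88268280029297, 18.04182243347168), 82.66261291503906) [0.60675128 0.23371282 0.19014198] [0.18520575 0.19082796 0.19268403]
```

View pics/w1.png

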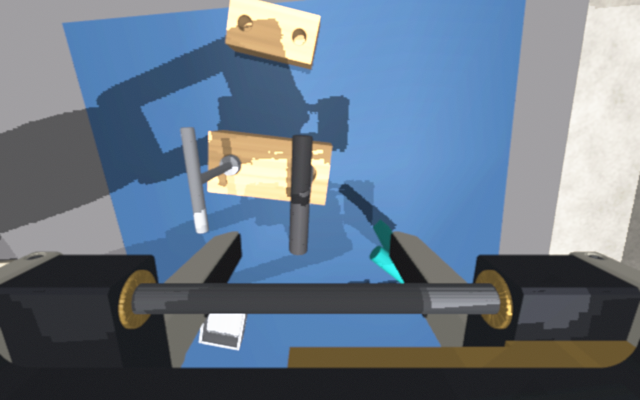

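The wrist view shows the dark crossbar at (300,195) in the block's right-hand hole, the slim key at (195,180) and the turquoise one at (385,260), clear of the fingers. Next I'll correct the offset and the tilt.

```bash
python3 go.py 0.606 0.2297 0.25 -7.4; python3 -m pendant '[{"translation":[4,-8,4],"twist":[-0.011,0.012,0.05],"grip":1},{"translation":[3,-8,6],"twist":[0,0,0],"grip":1},{"translation":[0,0,5],"twist":[0,0,0],"grip":1},{"translation":[0,0,5],"twist":[0,0,0],"grip":1},{"translation":[0,0,0],"twist":[0,0,0],"grip":1},{"translation":[0,0,0],"twist":[0,0,0],"grip":1},{"translation":[0,0,0],"twist":[0,0,0],"grip":1},{"translation":[0,0,0],"twist":[0,0,0],"grip":1},{"translation":[0,0,0],"twist":[0,0,0],"grip":1},{"translation":[0,0,0],"twist":[0,0,0],"grip":1}]'
python3 go.py 0.606 0.2297 0.156 -7.4
python3 - <<'E'
from h import *
p,d,i=cam('wrist'); C=cloud(d,i); m=(C[...,2]>.165)&(C[...,2]<.21)&(abs(C[...,0]-.607)<.04)&(abs(C[...,1]-.229)<.09)
k,l,st,_=cv2.connectedComponentsWithStats(m.astype(np.uint8)); print(st)
j=1+st[1:,4].argmax(); Q=C[l==j]; print(cv2.minAreaRect(Q[:,:2].astype(np.float32)*1000),Q.mean(0),np.percentile(Q[:,2],[5,50,95]))
E
python3 go.py 0.606 0.2297 0.156 -7.4
```

```text
t 2.2 tcp [0.6249 0.2143 0.2695] yaw_y -4.63 toolz [-0.0115 -0.0144 -0.9998] q [ 0.26  0.3   1.21 -0.01  1.65  0.34] F [-1.93 -4.65 -1.89] op 0.093
shift mm now-axes [ 14.1 -19.9  19.5] after-turn axes [ 12.8 -20.7  19.5] twist [-0.0099  0.0155  0.0485]
t: 3.2
tool_pos: [0.6092, 0.222, 0.2451]
orientation: [2.344, 2.09, -0.009]
force: [-0.5, -0.3, 0.6]
opening: 0.093
t 3.2 tcp [0.6092 0.222  0.2451] yaw_y -6.56 toolz [-0.0033 -0.005  -1.    ] q [ 0.27  0.26  1.3  -0.    1.59  0.39] F [-0.51 -0.3   0.56] op 0.093
shift mm now-axes [ 7.7 -3.8 89.1] after-turn axes [ 7.2 -4.2 89.1] twist [-0.0027  0.0054  0.0146]
[[     0      0    640    400 253152]
 [   301    138     23    133   2848]]
((606.0745239257812, 229.89634704589844), (110.04196166992188, 17.66911506652832), 82.75209045410156) [0.60648045 0.23398306 0.19015321] [0.18500517 0.19087906 0.19264207]
t 3.25 tcp [0.6093 0.222  0.2452] yaw_y -6.57 toolz [-0.0032 -0.005  -1.    ] q [ 0.27  0.26  1.3  -0.    1.59  0.39] F [-0.84 -1.3   0.92] op 0.0929
shift mm now-axes [ 7.7 -3.9 89.2] after-turn axes [ 7.2 -4.2 89.2] twist [-0.0026  0.0054  0.0146]
```

```bash
python3 -m pendant '[{"translation":[7,-4,4],"twist":[-0.003,0.005,0.014],"grip":1},{"translation":[0,0,12],"twist":[0,0,0],"grip":1},{"translation":[0,0,14],"twist":[0,0,0],"grip":1},{"translation":[0,0,14],"twist":[0,0,0],"grip":1},{"translation":[0,0,14],"twist":[0,0,0],"grip":1},{"translation":[0,0,14],"twist":[0,0,0],"grip":1},{"translation":[0,0,8],"twist":[0,0,0],"grip":1},{"translation":[0,0,4],"twist":[0,0,0],"grip":1},{"translation":[0,0,0],"twist":[0,0,0],"grip":1},{"translation":[0,0,0],"twist":[0,0,0],"grip":1}]'
python3 go.py 0.606 0.2298 0.156 -7.3
```

```text
t: 4.25
tool_pos: [0.6042, 0.2293, 0.1505]
orientation: [-2.36, -2.071, 0.006]
force: [-0.2, -0.1, 0.3]
opening: 0.0931
t 4.25 tcp [0.6042 0.2293 0.1505] yaw_y -7.46 toolz [-0.0038 -0.0014 -1.    ] q [ 0.28  0.3   1.42 -0.    1.43  0.41] F [-0.21 -0.05  0.33] op 0.0931
shift mm now-axes [ 0.7  1.8 -5.5] after-turn axes [ 0.7  1.8 -5.5] twist [-0.0036  0.0018 -0.0027]
```

```bash
python3 -m pendant '[{"translation":[0.7,1.8,-4],"twist":[-0.003,0.002,-0.002],"grip":1},{"translation":[0,0,0],"twist":[0,0,0],"grip":1},{"translation":[0,0,0],"twist":[0,0,0],"grip":-1},{"translation":[0,0,0],"twist":[0,0,0],"grip":-1},{"translation":[0,0,0],"twist":[0,0,0],"grip":-1},{"translation":[0,0,0],"twist":[0,0,0],"grip":-1},{"translation":[0,0,0],"twist":[0,0,0],"grip":-1},{"translation":[0,0,0],"twist":[0,0,0],"grip":-1},{"translation":[0,0,0],"twist":[0,0,0],"grip":-1},{"translation":[0,0,0],"twist":[0,0,0],"grip":-1}]' 55
python3 go.py 0.606 0.2298 0.26 -7.3
```

```text
t: 5.25
tool_pos: [0.608, 0.2304, 0.1582]
orientation: [2.358, 2.074, 0.007]
force: [-0.5, -0.0, 0.8]
opening: 0.0335
t 5.25 tcp [0.608  0.2304 0.1582] yaw_y -7.33 toolz [ 0.0047  0.0018 -1.    ] q [0.28 0.29 1.41 0.   1.43 0.41] F [-0.52 -0.01  0.84] op 0.0335
shift mm now-axes [  -0.6   -1.5 -101.8] after-turn axes [  -0.8   -1.9 -101.8] twist [ 0.0044 -0.0024 -0.0005]
```

```bash
python3 -m pendant '[{"translation":[0,0,0],"twist":[0,0,0],"grip":-1},{"translation":[0,0,0],"twist":[0,0,0],"grip":-1},{"translation":[0,0,0],"twist":[0,0,0],"grip":-1},{"translation":[0,0,0],"twist":[0,0,0],"grip":-1},{"translation":[0,0,0],"twist":[0,0,0],"grip":-1},{"translation":[0,0,0],"twist":[0,0,0],"grip":-1},{"translation":[0,0,0],"twist":[0,0,0],"grip":-1},{"translation":[0,0,0],"twist":[0,0,0],"grip":-1},{"translation":[0,0,0],"twist":[0,0,0],"grip":-1},{"translation":[0,0,0],"twist":[0,0,0],"grip":-1}]'
python3 go.py 0.606 0.2298 0.26 -7.3
```

```text
t: 6.25
tool_pos: [0.6076, 0.2304, 0.1581]
orientation: [2.358, 2.074, 0.006]
force: [-1.5, -0.3, 0.5]
opening: 0.0176
t 6.25 tcp [0.6076 0.2304 0.1581] yaw_y -7.33 toolz [ 0.0038  0.0019 -1.    ] q [0.28 0.29 1.41 0.   1.43 0.41] F [-1.52 -0.31  0.55] op 0.0176
shift mm now-axes [  -0.6   -1.2 -101.9] after-turn axes [  -0.8   -1.5 -101.9] twist [ 0.0035 -0.0023 -0.0005]
```

```bash
python3 -m pendant '[{"translation":[0,0,-5],"twist":[0,0,0],"grip":-1},{"translation":[0,0,-10],"twist":[0,0,0],"grip":-1},{"translation":[0,0,-16],"twist":[0,0,0],"grip":-1},{"translation":[0,0,-18],"twist":[0,0,0],"grip":-1},{"translation":[0,0,-18],"twist":[0,0,0],"grip":-1},{"translation":[0,0,-18],"twist":[0,0,0],"grip":-1},{"translation":[0,0,-18],"twist":[0,0,0],"grip":-1},{"translation":[0,0,-18],"twist":[0,0,0],"grip":-1},{"translation":[0,0,-10],"twist":[0,0,0],"grip":-1},{"translation":[0,0,-4],"twist":[0,0,0],"grip":-1}]'
python3 go.py 0.5512 -0.2349 0.30 -13
```

```text
t: 7.25
tool_pos: [0.6059, 0.2296, 0.3027]
orientation: [2.359, 2.074, 0.003]
force: [-0.1, 0.4, -5.4]
opening: 0.0174
t 7.25 tcp [0.6059 0.2296 0.3027] yaw_y -7.34 toolz [ 1.7e-03  9.0e-04 -1.0e+00] q [0.28 0.24 1.21 0.   1.69 0.41] F [-0.1   0.37 -5.4 ] op 0.0174
shift mm now-axes [-467.6    5.1    2.2] after-turn axes [-464.9   51.2    2.7] twist [ 0.0015 -0.0012  0.0988]
```

```bash
python3 -m pendant '[{"translation":[-20,2,0],"twist":[0,0,0.09],"grip":-1},{"translation":[-45,5,0],"twist":[0,0,0],"grip":-1},{"translation":[-48,5,0],"twist":[0,0,0],"grip":-1},{"translation":[-48,5,0],"twist":[0,0,0],"grip":-1},{"translation":[-48,5,0],"twist":[0,0,0],"grip":-1},{"translation":[-48,5,0],"twist":[0,0,0],"grip":-1},{"translation":[-48,5,0],"twist":[0,0,0],"grip":-1},{"translation":[-40,5,0],"twist":[0,0,0],"grip":-1},{"translation":[-20,2,0],"twist":[0,0,0],"grip":-1},{"translation":[-8,0,0],"twist":[0,0,0],"grip":-1}]'
python3 go.py 0.5512 -0.2349 0.30 -13
```

```text
t: 8.25
tool_pos: [0.5595, -0.1541, 0.2981]
orientation: [-2.445, -1.965, 0.004]
force: [0.2, 0.3, -6.2]
opening: 0.0176
t 8.25 tcp [ 0.5595 -0.1541  0.2981] yaw_y -12.43 toolz [-0.0054  0.0025 -1.    ] q [-0.36  0.06  1.42  0.    1.67 -0.14] F [ 0.21  0.28 -6.15] op 0.0176
shift mm now-axes [-80.7   9.3  -2.1] after-turn axes [-80.6  10.1  -1.9] twist [-0.0058 -0.0012  0.01  ]
```

```bash
python3 -m pendant '[{"translation":[-12,2,0],"twist":[-0.005,-0.001,0.008],"grip":-1},{"translation":[-12,2,0],"twist":[0,0,0],"grip":-1},{"translation":[-6,2,0],"twist":[0,0,0],"grip":-1},{"translation":[0,0,0],"twist":[0,0,0],"grip":-1},{"translation":[0,0,0],"twist":[0,0,0],"grip":-1},{"translation":[0,0,0],"twist":[0,0,0],"grip":-1},{"translation":[0,0,0],"twist":[0,0,0],"grip":-1},{"translation":[0,0,0],"twist":[0,0,0],"grip":-1},{"translation":[0,0,0],"twist":[0,0,0],"grip":-1},{"translation":[0,0,0],"twist":[0,0,0],"grip":-1}]'
python3 go.py 0.5512 -0.2349 0.30 -13
python3 - <<'E'
from h import *
p,d,i=cam('wrist'); save(p,'w2.png'); C=cloud(d,i); np.savez('w2.npz',p=p,d=d,C=C)
X,Y,Z=[C[...,k] for k in range(3)]
m=(abs(X-.553)<.08)&(abs(Y+.235)<.08)&(abs(Z-.128)<.006); v,u=np.nonzero(m); print('neck',m.sum(),cv2.minAreaRect(C[m][:,:2].astype(np.float32)*1000),np.median(C[m][:,2]))
fl=m&(p.min(-1)>190)
k,l,st,_=cv2.connectedComponentsWithStats(fl.astype(np.uint8)); print(st[:6]); j=1+st[1:,4].argmax(); print('flap',cv2.minAreaRect(C[l==j][:,:2].astype(np.float32)*1000),C[l==j].mean(0))
E
```

```text
t: 9.25
tool_pos: [0.5595, -0.1822, 0.2973]
orientation: [-2.45, -1.961, -0.001]
force: [-0.1, 0.6, -5.1]
opening: 0.0175
t 9.25 tcp [ 0.5595 -0.1822  0.2973] yaw_y -12.64 toolz [-0.0015  0.0026 -1.    ] q [-0.4   0.08  1.4   0.    1.66 -0.18] F [-0.12  0.58 -5.08] op 0.0175
shift mm now-axes [-53.2   3.5  -2.8] after-turn axes [-53.2   3.8  -2.7] twist [-0.0021 -0.0022  0.0062]
neck 1441 ((557.1567993164062, -220.09600830078125), (56.91596221923828, 89.87783813476562), 76.15879821777344) 0.12828794586867975
[[     0      0    640    400 255949]
 [   350    196      9     10     51]]
flap ((600.6145629882812, -207.4114532470703), (11.060379981994629, 9.605964660644531), 75.13265991210938) [ 0.60057248 -0.2078425   0.13013778]
```

View pics/w2.png

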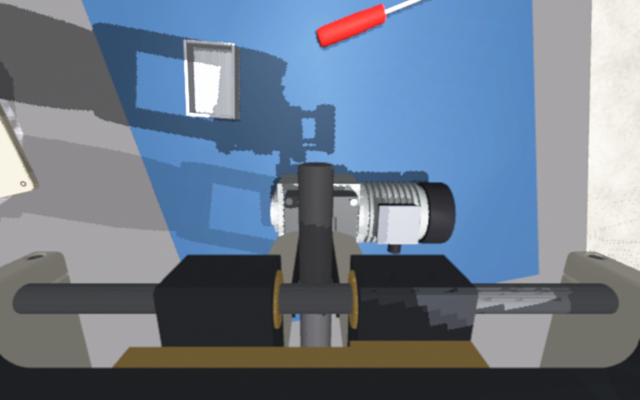

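The key's own crossbar, at (316,215), hides the port. A sidestep along the tool's -y will let the wrist camera see the flap.

```bash
python3 -m pendant '[{"translation":[0,-10,0],"twist":[-0.002,-0.002,0.006],"grip":-1},{"translation":[0,-14,0],"twist":[0,0,0],"grip":-1},{"translation":[0,-14,0],"twist":[0,0,0],"grip":-1},{"translation":[0,-6,0],"twist":[0,0,0],"grip":-1},{"translation":[0,0,0],"twist":[0,0,0],"grip":-1},{"translation":[0,0,0],"twist":[0,0,0],"grip":-1},{"translation":[0,0,0],"twist":[0,0,0],"grip":-1},{"translation":[0,0,0],"twist":[0,0,0],"grip":-1},{"translation":[0,0,0],"twist":[0,0,0],"grip":-1},{"translation":[0,0,0],"twist":[0,0,0],"grip":-1}]'
python3 go.py 0.5512 -0.2349 0.30 -13
python3 - <<'E'
from h import *
p,d,i=cam('wrist'); C=cloud(d,i); np.savez('w3.npz',p=p,d=d,C=C)
X,Y,Z=[C[...,k] for k in range(3)]
m=(abs(X-.553)<.08)&(abs(Y+.235)<.08)&(abs(Z-.128)<.006); v,u=np.nonzero(m); print('neck',m.sum(),cv2.minAreaRect(C[m][:,:2].astype(np.float32)*1000),np.median(C[m][:,2]))
g=p.min(-1); print(np.percentile(g[m],[5,25,50,75,95]))
fl=m&(g>150)
k,l,st,_=cv2.connectedComponentsWithStats(fl.astype(np.uint8)); print(st[:8])
for j in range(1,k):
  if st[j,4]>40: print('flap',cv2.minAreaRect(C[l==j][:,:2].astype(np.float32)*1000),C[l==j].mean(0))
b=(Z>.27)&(Z<.35)&(abs(X-robot.read_state()['tool_pos'][0])<.06)&(abs(Y-robot.read_state()['tool_pos'][1])<.09); 
k,l,st,_=cv2.connectedComponentsWithStats(b.astype(np.uint8)); print(st)
c=cv2.resize(p[140:300,240:480],(800,533)); save(c,'w3.png')
E
```

```text
t: 10.3
tool_pos: [0.5169, -0.1726, 0.2972]
orientation: [2.458, 1.955, 0.001]
force: [0.3, 0.3, -5.3]
opening: 0.0179
t 10.3 tcp [ 0.5169 -0.1726  0.2972] yaw_y -13.01 toolz [ 1.3e-03 -2.0e-04 -1.0e+00] q [-0.42 -0.04  1.52  0.    1.66 -0.19] F [ 0.31  0.33 -5.32] op 0.0179
shift mm now-axes [-53.   47.5  -2.7] after-turn axes [-53.   47.5  -2.8] twist [ 0.0013 -0.0001 -0.0001]
neck 2989 ((562.4375, -232.29421997070312), (77.42774963378906, 73.82379150390625), 76.72042083740234) 0.12797214566068438
[123. 152. 157. 177. 252.]
[[     0      0    640    400 253588]
 [   334    195     61     60   2409]
 [   372    236      1      2      2]
 [   376    237      1      1      1]]
flap ((563.5322265625, -232.53231811523438), (75.7045669555664, 73.03126525878906), 77.90739440917969) [ 0.56638386 -0.22514595  0.12796261]
[[     0      0    640    400 249020]
 [   268    162     96    121   5963]
 [   300    314     32     33   1017]]
```

View pics/w3.png

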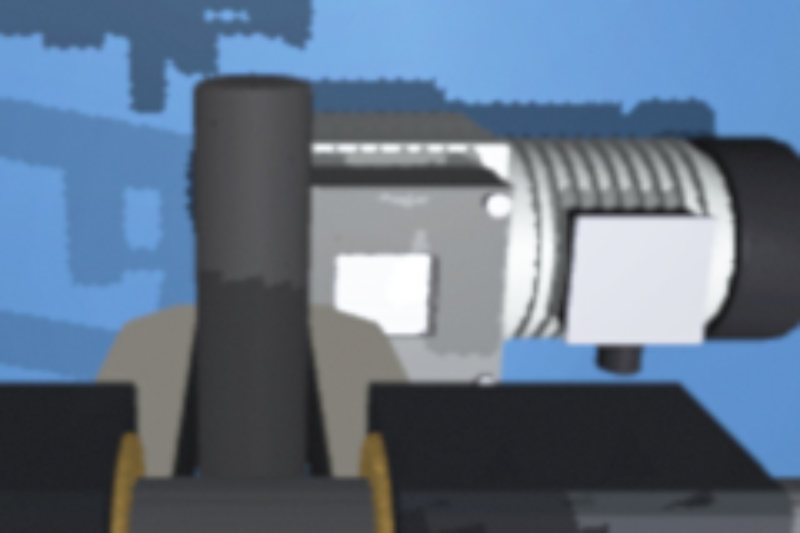

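```bash
python3 - <<'E'
from h import *
z=np.load('w3.npz');p,C,d=z['p'],z['C'],z['d'];X,Y,Z=[C[...,k] for k in range(3)]
i=robot.camera_info('wrist')
m=(abs(X-.553)<.04)&(abs(Y+.235)<.04)&(abs(Z-.128)<.008)&(p.min(-1)>225)
k,l,st,_=cv2.connectedComponentsWithStats(m.astype(np.uint8)); j=1+st[1:,4].argmax(); print(st[j])
v,u=np.nonzero(l==j); print('flap',cv2.minAreaRect(C[l==j][:,:2].astype(np.float32)*1000),C[l==j].mean(0)*1000, 'ray',cv2.minAreaRect(np.array([ray(i,a,b,.1265)[:2]*1000 for a,b in zip(u,v)],np.float32)))
s=robot.read_state();Rm=R.from_rotvec(s['orientation']).as_matrix();t=np.array(s['tool_pos']);print(t)
B=(C-t)@Rm*1000 # tool frame
v,u=np.mgrid[:400,:640]
b=(u>285)&(u<345)&(v>155)&(v<280)&(B[...,2]<-25)&(B[...,2]>-60)&(p.max(-1)<110)
Q=B[b]; print(len(Q),'x',np.percentile(Q[:,0],[.3,1,5,99]),'z',np.percentile(Q[:,2],[1,5,50]))
for a,c in((-55,-45),(-45,-35),(-35,-25),(-25,-15)):
    q=Q[(Q[:,0]>a)&(Q[:,0]<c)]; 
    if len(q): print(a,len(q),'y',np.percentile(q[:,1],[2,98]).round(1),'ztop',np.percentile(q[:,2],3).round(1))
E
```

```text
[341 216  28  24 541]
flap ((552.0784301757812, -233.15220642089844), (31.665252685546875, 33.42621612548828), 77.25798797607422) [ 553.53749275 -232.13762961  126.99270396] ray ((552.0514526367188, -233.2321014404297), (30.538440704345703, 33.557640075683594), 77.0185317993164)
[ 0.51685594 -0.17254434  0.29718853]
4289 x [-6.63644105 -5.49310272 -2.30129573 54.0612867 ] z [-51.40057052 -36.10493744 -32.99323279]
```

```bash
python3 - <<'E'
from h import *
z=np.load('w3.npz');p,C,d=z['p'],z['C'],z['d']
s=robot.read_state();Rm=R.from_rotvec(s['orientation']).as_matrix();t=np.array(s['tool_pos'])
B=(C-t)@Rm*1000
v,u=np.mgrid[:400,:640]
b=(u>285)&(u<345)&(v>155)&(v<280)&(B[...,2]<-15)&(B[...,2]>-60)
Q=B[b]
for a,c in((45,53),(35,45),(25,35),(15,25),(5,15)):
    q=Q[(Q[:,0]>a)&(Q[:,0]<c)&(Q[:,2]>-45)]; zt=np.percentile(q[:,2],3); q=q[q[:,2]<zt+6]
    print(a,len(q),'y',np.percentile(q[:,1],[2,98]).round(1),'ztop',zt.round(1))
m=(p.min(-1)>225)&(abs(C[...,0]-.553)<.04)&(abs(C[...,1]+.235)<.04)&(abs(C[...,2]-.128)<.008)
q=B[m]; print('flap in tool',np.percentile(q[:,:2],[3,97],axis=0), cv2.minAreaRect(q[:,:2].astype(np.float32)))
E
```

```text
45 565 y [-8.1  7.3] ztop -34.7
35 652 y [-8.2  7. ] ztop -34.7
25 618 y [-8.3  7.2] ztop -34.8
15 580 y [-8.   7.3] ztop -34.9
5 173 y [-14.6  13.1] ztop -43.5
flap in tool [[-64.92605994  32.24450147]
 [-37.12993158  63.51716404]] ((-51.15570831298828, 47.745933532714844), (33.42580032348633, 31.6656436920166), 89.74349212646484)
```

```bash
python3 go.py 0.5511 -0.2333 0.285 -13; python3 -m pendant '[{"translation":[-10,9,2],"twist":[0,0,0],"grip":-1},{"translation":[-16,15,4],"twist":[0,0,0],"grip":-1},{"translation":[-16,15,4],"twist":[0,0,0],"grip":-1},{"translation":[-8,7,2],"twist":[0,0,0],"grip":-1},{"translation":[-1,1,0],"twist":[0,0,0],"grip":-1},{"translation":[0,0,0],"twist":[0,0,0],"grip":-1},{"translation":[0,0,0],"twist":[0,0,0],"grip":-1},{"translation":[0,0,0],"twist":[0,0,0],"grip":-1},{"translation":[0,0,0],"twist":[0,0,0],"grip":-1},{"translation":[0,0,0],"twist":[0,0,0],"grip":-1}]'
python3 go.py 0.5511 -0.2333 0.28 -13
python3 - <<'E'
from h import *
W=np.zeros((600,800,3),np.uint8)
for n,k in(('top',0),('side',1)):
    p,d,i=cam(n); np.savez(n+'2.npz',p=p,d=d)
    o=i; F=f(i);T=np.array(i['cam_to_world']); c=T[:3,:3].T@(np.array([.551,-.234,.16])-T[:3,3]); u=int(i['cx']+F*c[0]/-c[2]); v=int(i['cy']-F*c[1]/-c[2]); print(n,u,v)
    W[:533,400*k:400*k+400]=cv2.resize(p[max(v-60,0):v+60,u-45:u+45],(400,533),interpolation=2)
save(W,'ts2.png')
E
```

```text
t 10.35 tcp [ 0.5169 -0.1725  0.2972] yaw_y -13.0 toolz [ 1.2e-03 -1.0e-04 -1.0e+00] q [-0.42 -0.04  1.52  0.    1.66 -0.19] F [ 0.7   0.69 -5.36] op 0.0176
shift mm now-axes [-51.5  47.   12.2] after-turn axes [-51.5  47.   12.2] twist [ 0.0012 -0.0002 -0.    ]
t: 11.35
tool_pos: [0.553, -0.2349, 0.2848]
orientation: [2.456, 1.957, 0.002]
force: [-0.4, 0.1, -4.9]
opening: 0.0177
t 11.35 tcp [ 0.553  -0.2349  0.2848] yaw_y -12.9 toolz [ 1.5e-03  2.0e-04 -1.0e+00] q [-0.49  0.11  1.39  0.    1.64 -0.26] F [-0.36  0.09 -4.92] op 0.0177
shift mm now-axes [ 1.1 -2.2  4.8] after-turn axes [ 1.1 -2.2  4.8] twist [ 0.0014 -0.0006  0.0017]
top 428 211
side 348 126
```

View pics/ts2.png

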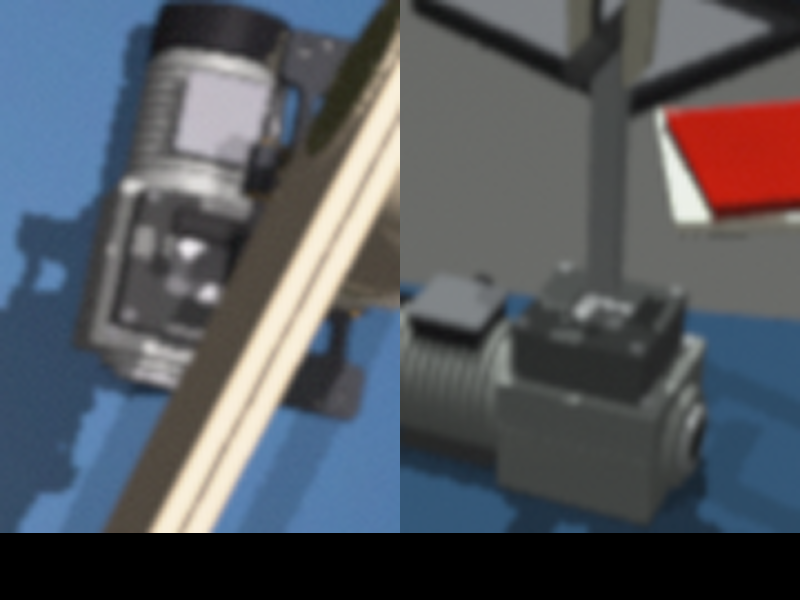

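```bash
python3 -m pendant '[{"translation":[0.6,-1.3,0],"twist":[0.001,0,0.001],"grip":-1},{"translation":[0,0,0],"twist":[0,0,0],"grip":-1},{"translation":[0,0,1],"twist":[0,0,0],"grip":-1},{"translation":[0,0,2],"twist":[0,0,0],"grip":-1},{"translation":[0,0,2],"twist":[0,0,0],"grip":-1},{"translation":[0,0,2],"twist":[0,0,0],"grip":-1},{"translation":[0,0,2],"twist":[0,0,0],"grip":-1},{"translation":[0,0,1],"twist":[0,0,0],"grip":-1},{"translation":[0,0,0],"twist":[0,0,0],"grip":-1},{"translation":[0,0,0],"twist":[0,0,0],"grip":-1}]'
python3 go.py 0.5511 -0.2333 0.28 -13
```

```text
t: 12.45
tool_pos: [0.5516, -0.2338, 0.2735]
orientation: [-2.457, -1.956, -0.001]
force: [-0.4, 0.3, -5.1]
opening: 0.0175
t 12.45 tcp [ 0.5516 -0.2338  0.2735] yaw_y -12.96 toolz [-1.e-04  6.e-04 -1.e+00] q [-0.49  0.11  1.41  0.    1.62 -0.26] F [-0.43  0.32 -5.1 ] op 0.0175
shift mm now-axes [ 0.4 -0.6 -6.5] after-turn axes [ 0.4 -0.6 -6.5] twist [-0.0002 -0.0006  0.0008]
```

```bash
python3 -m pendant '[{"translation":[0.2,-0.3,1.5],"twist":[0,0,0],"grip":-1},{"translation":[0,0,2.5],"twist":[0,0,0],"grip":-1},{"translation":[0,0,2.5],"twist":[0,0,0],"grip":-1},{"translation":[0,0,2.5],"twist":[0,0,0],"grip":-1},{"translation":[0,0,2.5],"twist":[0,0,0],"grip":-1},{"translation":[0,0,2.5],"twist":[0,0,0],"grip":-1},{"translation":[0,0,2.5],"twist":[0,0,0],"grip":-1},{"translation":[0,0,2],"twist":[0,0,0],"grip":-1},{"translation":[0,0,1],"twist":[0,0,0],"grip":-1},{"translation":[0,0,0],"twist":[0,0,0],"grip":-1}]'
python3 go.py 0.5511 -0.2333 0.2435 -13
```

```text
t: 13.45
tool_pos: [0.5518, -0.234, 0.2562]
orientation: [2.455, 1.954, 0.002]
force: [-3.2, -0.6, 1.3]
opening: 0.0178
t 13.45 tcp [ 0.5518 -0.234   0.2562] yaw_y -12.96 toolz [ 0.0033 -0.0016 -1.    ] q [-0.49  0.11  1.44  0.    1.59 -0.26] F [-3.2  -0.59  1.26] op 0.0178
shift mm now-axes [ 0.5 -0.9 12.7] after-turn axes [ 0.5 -0.9 12.7] twist [0.0035 0.0009 0.0007]
```

```bash
python3 -m pendant '[{"translation":[0.3,-0.5,1],"twist":[0.002,0,0],"grip":-1},{"translation":[0,0,2],"twist":[0,0,0],"grip":-1},{"translation":[0,0,2],"twist":[0,0,0],"grip":-1},{"translation":[0,0,2],"twist":[0,0,0],"grip":-1},{"translation":[0,0,2],"twist":[0,0,0],"grip":-1},{"translation":[0,0,2],"twist":[0,0,0],"grip":-1},{"translation":[0,0,2],"twist":[0,0,0],"grip":-1},{"translation":[0,0,1],"twist":[0,0,0],"grip":-1},{"translation":[0,0,0],"twist":[0,0,0],"grip":-1},{"translation":[0,0,0],"twist":[0,0,0],"grip":-1}]'
python3 go.py 0.5511 -0.2333 0.235 -13; python3 -c "
from h import *; print(np.round(robot.read_state()['wrist_torque'],3))"
```

```text
t: 14.45
tool_pos: [0.5497, -0.2331, 0.2379]
orientation: [-2.456, -1.954, 0.004]
force: [-1.9, -0.0, -2.2]
opening: 0.0175
t 14.45 tcp [ 0.5497 -0.2331  0.2379] yaw_y -12.98 toolz [-0.0041  0.0011 -1.    ] q [-0.49  0.12  1.47 -0.    1.56 -0.26] F [-1.87 -0.03 -2.15] op 0.0175
shift mm now-axes [0.1 1.4 2.9] after-turn axes [0.1 1.4 2.9] twist [-0.0043 -0.0002  0.0004]
[ 0.094  0.758 -0.004]
```

```bash
python3 -m pendant '[{"translation":[0,0.8,0],"twist":[-0.003,0,0],"grip":-1},{"translation":[0,0,1],"twist":[0,0,0],"grip":-1},{"translation":[0,0,1],"twist":[0,0,0],"grip":-1},{"translation":[0,0,1],"twist":[0,0,0],"grip":-1},{"translation":[0,0,1],"twist":[0,0,0],"grip":-1},{"translation":[0,0,1],"twist":[0,0,0],"grip":-1},{"translation":[0,0,1],"twist":[0,0,0],"grip":-1},{"translation":[0,0,0.5],"twist":[0,0,0],"grip":-1},{"translation":[0,0,0],"twist":[0,0,0],"grip":-1},{"translation":[0,0,0],"twist":[0,0,0],"grip":-1}]'
python3 go.py 0.5511 -0.2333 0.23 -13; python3 -c "
from h import *; print(np.round(robot.read_state()['wrist_torque'],3))"
```

```text
t: 15.45
tool_pos: [0.5503, -0.2332, 0.2323]
orientation: [-2.458, -1.956, 0.001]
force: [-2.9, 0.6, 0.2]
opening: 0.0173
t 15.45 tcp [ 0.5503 -0.2332  0.2323] yaw_y -12.97 toolz [-1.e-03  2.e-04 -1.e+00] q [-0.49  0.12  1.48 -0.    1.55 -0.26] F [-2.88  0.63  0.19] op 0.0173
shift mm now-axes [0.1 0.8 2.3] after-turn axes [0.1 0.8 2.3] twist [-0.001   0.0001  0.0004]
[0.316 1.273 0.026]
```

```bash
python3 -m pendant '[{"translation":[0,0.4,0.5],"twist":[0,0,0],"grip":-1},{"translation":[0,0,1],"twist":[0,0,0],"grip":-1},{"translation":[0,0,1],"twist":[0,0,0],"grip":-1},{"translation":[0,0,1],"twist":[0,0,0],"grip":-1},{"translation":[0,0,1],"twist":[0,0,0],"grip":-1},{"translation":[0,0,1],"twist":[0,0,0],"grip":-1},{"translation":[0,0,0.5],"twist":[0,0,0],"grip":-1},{"translation":[0,0,0],"twist":[0,0,0],"grip":-1},{"translation":[0,0,0],"twist":[0,0,0],"grip":-1},{"translation":[0,0,0],"twist":[0,0,0],"grip":-1}]'
python3 go.py 0.5511 -0.2333 0.22 -13; python3 -c "
from h import *; print(np.round(robot.read_state()['wrist_torque'],3))"
```

```text
t: 16.45
tool_pos: [0.5512, -0.233, 0.224]
orientation: [-2.457, -1.956, -0.0]
force: [-2.8, 0.9, -3.0]
opening: 0.0172
t 16.45 tcp [ 0.5512 -0.233   0.224 ] yaw_y -12.96 toolz [-7.e-04  1.e-03 -1.e+00] q [-0.49  0.12  1.48  0.    1.53 -0.26] F [-2.83  0.9  -2.99] op 0.0172
shift mm now-axes [-0.3 -0.   4. ] after-turn axes [-0.3 -0.   4. ] twist [-0.0009 -0.0008  0.0007]
[ 0.205  0.666 -0.006]
```

The key is in the bush with low side forces. Next I'll go down to the drive face, which should be near TCP z = 0.2165.

```bash
python3 -m pendant '[{"translation":[-0.1,0,0.8],"twist":[0,0,0],"grip":-1},{"translation":[0,0,0.8],"twist":[0,0,0],"grip":-1},{"translation":[0,0,0.8],"twist":[0,0,0],"grip":-1},{"translation":[0,0,0.8],"twist":[0,0,0],"grip":-1},{"translation":[0,0,0.8],"twist":[0,0,0],"grip":-1},{"translation":[0,0,0.8],"twist":[0,0,0],"grip":-1},{"translation":[0,0,0.8],"twist":[0,0,0],"grip":-1},{"translation":[0,0,0.5],"twist":[0,0,0],"grip":-1},{"translation":[0,0,0.4],"twist":[0,0,0],"grip":-1},{"translation":[0,0,0.4],"twist":[0,0,0],"grip":-1}]'
python3 go.py 0.5511 -0.2333 0.2165 -13; python3 -c "
from h import *; print(np.round(robot.read_state()['wrist_torque'],3))"
```

```text
t: 17.45
tool_pos: [0.5512, -0.233, 0.2166]
orientation: [-2.457, -1.956, -0.0]
force: [-2.3, 0.0, -3.2]
opening: 0.0176
t 17.45 tcp [ 0.5512 -0.233   0.2166] yaw_y -12.96 toolz [-5.0e-04  1.1e-03 -1.0e+00] q [-0.49  0.13  1.49  0.    1.52 -0.26] F [-2.26  0.01 -3.2 ] op 0.0176
shift mm now-axes [-0.3 -0.   0.1] after-turn axes [-0.3 -0.   0.1] twist [-0.0008 -0.001   0.0007]
[0.237 0.672 0.016]
```

```bash
python3 -m pendant '[{"translation":[0,0,0.4],"twist":[0,0,0],"grip":-1},{"translation":[0,0,0.4],"twist":[0,0,0],"grip":-1},{"translation":[0,0,0.4],"twist":[0,0,0],"grip":-1},{"translation":[0,0,0.4],"twist":[0,0,0],"grip":-1},{"translation":[0,0,0.3],"twist":[0,0,0],"grip":-1},{"translation":[0,0,0.3],"twist":[0,0,0],"grip":-1},{"translation":[0,0,0.3],"twist":[0,0,0],"grip":-1},{"translation":[0,0,0.3],"twist":[0,0,0],"grip":-1},{"translation":[0,0,0.3],"twist":[0,0,0],"grip":-1},{"translation":[0,0,0.3],"twist":[0,0,0],"grip":-1}]'
python3 go.py 0.5511 -0.2333 0.2165 -13; python3 -c "
from h import *; print(np.round(robot.read_state()['wrist_torque'],3))"
```

```text
t: 18.45
tool_pos: [0.5515, -0.2332, 0.2158]
orientation: [2.457, 1.956, 0.002]
force: [-3.7, 2.2, 3.5]
opening: 0.0176
t 18.45 tcp [ 0.5515 -0.2332  0.2158] yaw_y -12.96 toolz [ 1.4e-03 -1.0e-04 -1.0e+00] q [-0.49  0.13  1.5   0.    1.52 -0.26] F [-3.67  2.17  3.54] op 0.0176
shift mm now-axes [-0.2 -0.4 -0.7] after-turn axes [-0.2 -0.4 -0.7] twist [ 0.0014 -0.0002  0.0008]
[0.523 1.372 0.045]
```

Contact at TCP z = 0.2158 with about 8 N. Now I'll turn under light pressure.

```bash
python3 -m pendant '[{"translation":[0,0,0.3],"twist":[0,0,0.04],"grip":-1},{"translation":[0,0,0.3],"twist":[0,0,0.04],"grip":-1},{"translation":[0,0,0.3],"twist":[0,0,0.04],"grip":-1},{"translation":[0,0,0.3],"twist":[0,0,0.04],"grip":-1},{"translation":[0,0,0.3],"twist":[0,0,0.04],"grip":-1},{"translation":[0,0,0.3],"twist":[0,0,0.04],"grip":-1},{"translation":[0,0,0.3],"twist":[0,0,0.04],"grip":-1},{"translation":[0,0,0.3],"twist":[0,0,0.04],"grip":-1},{"translation":[0,0,0.3],"twist":[0,0,0],"grip":-1},{"translation":[0,0,0.3],"twist":[0,0,0],"grip":-1}]'
python3 go.py 0.5511 -0.2333 0.2165 -13; python3 -c "
from h import *; print(np.round(robot.read_state()['wrist_torque'],3))"
```

```text
t: 19.45
tool_pos: [0.5525, -0.2335, 0.2157]
orientation: [2.743, 1.524, 0.005]
force: [-4.1, 2.5, 3.6]
opening: 0.0179
t 19.45 tcp [ 0.5525 -0.2335  0.2157] yaw_y -31.89 toolz [ 0.0046 -0.002  -1.    ] q [-0.49  0.13  1.5   0.    1.51  0.07] F [-4.06  2.46  3.55] op 0.0179
shift mm now-axes [-0.5 -1.3 -0.8] after-turn axes [-0.1 -1.4 -0.8] twist [ 5.000e-03  1.000e-04 -3.297e-01]
[0.569 1.57  0.042]
```

```bash
python3 -m pendant '[{"translation":[-0.3,-0.6,0.3],"twist":[0.004,0,0.04],"grip":-1},{"translation":[0,0,0.3],"twist":[0,0,0.04],"grip":-1},{"translation":[0,0,0.3],"twist":[0,0,0.04],"grip":-1},{"translation":[0,0,0.3],"twist":[0,0,0.04],"grip":-1},{"translation":[0,0,0.3],"twist":[0,0,0.04],"grip":-1},{"translation":[0,0,0.3],"twist":[0,0,0.04],"grip":-1},{"translation":[0,0,0.3],"twist":[0,0,0.04],"grip":-1},{"translation":[0,0,0.3],"twist":[0,0,0.04],"grip":-1},{"translation":[0,0,0.3],"twist":[0,0,0],"grip":-1},{"translation":[0,0,0.3],"twist":[0,0,0],"grip":-1}]'
python3 go.py 0.5515 -0.2333 0.2165 -13; python3 -c "
from h import *; print(np.round(robot.read_state()['wrist_torque'],3))"
```

```text
t: 20.45
tool_pos: [0.5535, -0.2343, 0.2152]
orientation: [2.95, 1.067, 0.008]
force: [-3.7, 1.3, 5.5]
opening: 0.0178
t 20.45 tcp [ 0.5535 -0.2343  0.2152] yaw_y -50.23 toolz [ 0.0061 -0.0023 -1.    ] q [-0.49  0.13  1.5   0.    1.51  0.39] F [-3.68  1.29  5.48] op 0.0178
shift mm now-axes [-0.9 -2.  -1.4] after-turn axes [ 0.5 -2.2 -1.3] twist [ 0.0065 -0.0012 -0.6497]
[0.652 1.485 0.033]
```

```bash
python3 -m pendant '[{"translation":[-0.5,-1,-0.2],"twist":[0.004,0,0],"grip":-1},{"translation":[0,0,0.1],"twist":[0.002,0,0.04],"grip":-1},{"translation":[0,0,0.2],"twist":[0,0,0.04],"grip":-1},{"translation":[0,-0.2,0.2],"twist":[0,0,0.04],"grip":-1},{"translation":[0,-0.2,0.2],"twist":[0,0,0.04],"grip":-1},{"translation":[0,-0.2,0.2],"twist":[0.001,0,0.04],"grip":-1},{"translation":[0,-0.2,0.2],"twist":[0,0,0.04],"grip":-1},{"translation":[0,-0.2,0.2],"twist":[0.001,0,0.04],"grip":-1},{"translation":[0,0,0.2],"twist":[0,0,0],"grip":-1},{"translation":[0,0,0.2],"twist":[0,0,0],"grip":-1}]'
python3 go.py 0.5515 -0.2333 0.2165 -13; python3 -c "
from h import *; print(np.round(robot.read_state()['wrist_torque'],3))"
```

```text
t: 21.45
tool_pos: [0.5522, -0.2344, 0.2067]
orientation: [-3.07, -0.644, -0.001]
force: [-1.5, 0.9, -1.3]
opening: 0.0176
t 21.45 tcp [ 0.5522 -0.2344  0.2067] yaw_y -66.3 toolz [-3.0e-04  4.5e-03 -1.0e+00] q [-0.49  0.14  1.5   0.    1.5   0.67] F [-1.5   0.86 -1.28] op 0.0176
shift mm now-axes [-0.2 -1.3 -9.8] after-turn axes [ 0.9 -0.9 -9.8] twist [-0.0032 -0.0034 -0.9303]
[0.059 0.505 0.064]
```

The key dropped into the drive: z fell 8.5 mm at yaw -66°. Now I'll ease it down to the floor.

```bash
python3 -m pendant '[{"translation":[0,0,0.8],"twist":[-0.003,-0.002,0],"grip":-1},{"translation":[0,0,1],"twist":[0,0,0],"grip":-1},{"translation":[0,0,1],"twist":[0,0,0],"grip":-1},{"translation":[0,0,1],"twist":[0,0,0],"grip":-1},{"translation":[0,0,1],"twist":[0,0,0],"grip":-1},{"translation":[0,0,0.8],"twist":[0,0,0],"grip":-1},{"translation":[0,0,0.5],"twist":[0,0,0],"grip":-1},{"translation":[0,0,0.4],"twist":[0,0,0],"grip":-1},{"translation":[0,0,0.4],"twist":[0,0,0],"grip":-1},{"translation":[0,0,0.4],"twist":[0,0,0],"grip":-1}]'
python3 go.py 0.5515 -0.2333 0.1975 -66; python3 -c "
from h import *; print(np.round(robot.read_state()['wrist_torque'],3))"
```

```text
t: 22.45
tool_pos: [0.5522, -0.234, 0.198]
orientation: [-3.072, -0.65, 0.001]
force: [-1.4, 0.8, -2.1]
opening: 0.0174
t 22.45 tcp [ 0.5522 -0.234   0.198 ] yaw_y -66.1 toolz [-0.0012  0.0015 -1.    ] q [-0.49  0.14  1.51  0.    1.49  0.67] F [-1.42  0.77 -2.09] op 0.0174
shift mm now-axes [-0.4 -0.9  0.5] after-turn axes [-0.4 -0.9  0.5] twist [-0.0018  0.0005 -0.0017]
[0.104 0.407 0.073]
```

```bash
python3 -m pendant '[{"translation":[0,0,0.4],"twist":[0,0,0],"grip":-1},{"translation":[0,0,0.4],"twist":[0,0,0],"grip":-1},{"translation":[0,0,0.4],"twist":[0,0,0],"grip":-1},{"translation":[0,0,0.4],"twist":[0,0,0],"grip":-1},{"translation":[0,0,0.4],"twist":[0,0,0],"grip":-1},{"translation":[0,0,0.4],"twist":[0,0,0],"grip":-1},{"translation":[0,0,0.4],"twist":[0,0,0],"grip":-1},{"translation":[0,0,0.4],"twist":[0,0,0],"grip":-1},{"translation":[0,0,0.4],"twist":[0,0,0],"grip":-1},{"translation":[0,0,0.4],"twist":[0,0,0],"grip":-1}]'
python3 go.py 0.5515 -0.2333 0.1975 -66; python3 -c "
from h import *; print(np.round(robot.read_state()['wrist_torque'],3))"
```

```text
t: 23.45
tool_pos: [0.5527, -0.234, 0.197]
orientation: [-3.073, -0.651, -0.002]
force: [-4.1, 2.4, 5.8]
opening: 0.0177
t 23.45 tcp [ 0.5527 -0.234   0.197 ] yaw_y -66.09 toolz [ 1.1e-03  5.0e-04 -1.0e+00] q [-0.49  0.14  1.52  0.    1.48  0.67] F [-4.11  2.42  5.76] op 0.0177
shift mm now-axes [-0.8 -1.2 -0.5] after-turn axes [-0.8 -1.2 -0.5] twist [-0.     -0.0012 -0.0015]
[6.210e-01 1.137e+00 1.000e-03]
```

Contact on the floor at z = 0.197, 18.6 mm below the drive face, so the key is home. I'll relax and open.

```bash
python3 -m pendant '[{"translation":[-0.2,-0.3,0],"twist":[0,0,0],"grip":-1},{"translation":[0,0,0],"twist":[0,0,0],"grip":-1},{"translation":[0,0,0],"twist":[0,0,0],"grip":-0.4},{"translation":[0,0,0],"twist":[0,0,0],"grip":-0.2},{"translation":[0,0,0],"twist":[0,0,0],"grip":0},{"translation":[0,0,0],"twist":[0,0,0],"grip":0},{"translation":[0,0,0],"twist":[0,0,0],"grip":0},{"translation":[0,0,0],"twist":[0,0,0],"grip":0},{"translation":[0,0,0],"twist":[0,0,0],"grip":0},{"translation":[0,0,0],"twist":[0,0,0],"grip":0}]'
python3 go.py 0.5515 -0.2333 0.30 -66
```

```text
t: 24.45
tool_pos: [0.5536, -0.2347, 0.1962]
orientation: [3.072, 0.65, 0.005]
force: [0.1, 0.1, 0.1]
opening: 0.0462
t 24.45 tcp [ 0.5536 -0.2347  0.1962] yaw_y -66.1 toolz [ 0.0036 -0.001  -1.    ] q [-0.49  0.14  1.52  0.    1.48  0.67] F [0.08 0.06 0.12] op 0.0462
shift mm now-axes [  -1.1   -1.8 -103.8] after-turn axes [  -1.4   -2.1 -103.8] twist [ 0.0024 -0.0029 -0.0018]
```

```bash
python3 -m pendant '[{"translation":[0,0,-5],"twist":[0,0,0],"grip":0},{"translation":[0,0,-10],"twist":[0,0,0],"grip":0},{"translation":[0,0,-14],"twist":[0,0,0],"grip":0},{"translation":[0,0,-16],"twist":[0,0,0],"grip":0},{"translation":[0,0,-16],"twist":[0,0,0],"grip":0},{"translation":[0,0,-16],"twist":[0,0,0],"grip":0},{"translation":[0,0,-16],"twist":[0,0,0],"grip":0},{"translation":[0,0,-12],"twist":[0,0,0],"grip":0},{"translation":[0,0,-5],"twist":[0,0,0],"grip":0},{"translation":[0,0,0],"twist":[0,0,0],"grip":0}]'
python3 go.py 0.5515 -0.2333 0.30 -66
python3 - <<'E'
from h import *
p,d,i=cam('wrist'); p2,d2,j=cam('side'); C=cloud(d2,j)
W=np.zeros((600,800,3),np.uint8); W[:250,:400]=cv2.resize(p,(400,250)); W[:500,400:]=cv2.resize(p2[80:200,290:410],(400,500)); save(W,'end.png')
for n,c in(('side',C),('wrist',cloud(d,i))):
    m=(abs(c[...,0]-.551)<.075)&(abs(c[...,1]+.234)<.075)&(c[...,2]>.2)&(c[...,2]<.245); Q=c[m]
    if len(Q): print(n,len(Q),'ztop',np.percentile(Q[:,2],[50,90,97]).round(4),cv2.minAreaRect(Q[:,:2].astype(np.float32)*1000))
E
```

```text
t: 25.45
tool_pos: [0.5541, -0.235, 0.3211]
orientation: [3.067, 0.649, 0.015]
force: [0.9, -0.1, 0.7]
opening: 0.0462
t 25.45 tcp [ 0.5541 -0.235   0.3211] yaw_y -66.1 toolz [ 0.0107 -0.0048 -0.9999] q [-0.49  0.1   1.33  0.    1.69  0.67] F [ 0.88 -0.09  0.69] op 0.0462
shift mm now-axes [-1.8 -2.8 21. ] after-turn axes [-1.7 -2.6 21.1] twist [ 0.0087 -0.0079 -0.0017]
side 330 ztop [0.2271 0.233  0.2344] ((547.0073852539062, -231.59326171875), (109.95179748535156, 19.500476837158203), 24.34037208557129)
wrist 2072 ztop [0.23   0.2319 0.2326] ((546.5183715820312, -233.9387969970703), (109.7669448852539, 17.957275390625), 24.93943977355957)
```

View pics/end.png

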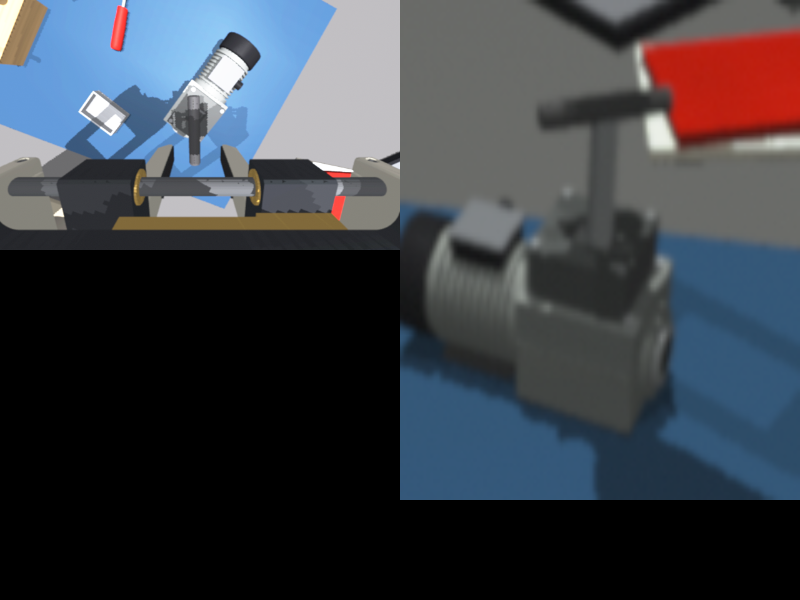

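The side view shows the key standing upright in the port, with its crossbar at crop (600,110). The gripper is well clear above it and the tray and screwdriver are undisturbed. Handing in.

```bash
python3 -c "
from h import *; print(robot.close_job())"
```

```text
the job is handed in; nothing more can be done
None
```

The T-key is standing fully home in the hand-drive port and released. The job is handed in, at about 25.5 s of the 72 s allowed. No verdict is given on hand-in, so what follows is from my own readings.

**What I did:** I lifted the dark 18 mm key out of the far hole of the 160 x 80 mm block and pushed the flap open with its end. I slid it into the bush, turned it about 53° under light pressure until it dropped into the drive, eased it to the floor, opened the fingers and rose clear.

**Last checks that agreed:**
- **Depth:** the floor contact came 18.6 mm below the drive-face contact, against a 19 mm socket. The crossbar top measured about 0.232 m, against 0.231 m expected.
- **Forces:** my readings stayed low. The largest was about 11 N of vertical load on the key while turning, slightly over the 10 N light touch. After release the tool force was about 0.
- **Surroundings:** the tray and screwdriver look undisturbed in the last pictures. I did not measure how far they or the other T-key had moved.

**Less certain:**
- **Lean:** the crossbar's middle sits about 5 mm towards -x of the port, a lean of roughly 0.03 rad against the 0.12 limit. The spring flap pushes the key that way.
- **Port position:** the wrist camera and the top/side cameras disagreed by 2–3 mm. I aimed midway and the key went into the bush with only light side forces.
- **Flap:** I took it to be open from the key's position and the side force; its angle cannot be read directly.

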